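# Find the tired spring on the check stand

## Task

Test the three springs on the check stand one after the other, from left to right: push each cap straight down until its top is level with the top edge of the bar behind, hold it there for about a second, feel how hard it pushes back and let it up again; never push the cap below the bar. One of them is tired and pushes back only about half as hard as the two sound ones: move it upright into the empty well at the right end, pressing it to the bar there once more to make sure, and leave the sound ones in their own wells and the other things on the desk alone.

Things in the scene. Friction and masses are not known exactly. Their poses are not given: they have to be found in the camera images.
- tester: check stand, fixed: aluminium plate 110 mm deep (its x), 330 mm wide (its y), 12 mm thick; origin at the centre of its underside, x away from the robot, y to the left. Four round wells, 37 mm wide, 6 mm deep, at x = -12 mm, y = +120 (left), +40, -40, -120 mm (right); the last is empty, the others hold a spring each. At x = +42 mm a level bar 4 mm thick on two thin posts runs along y. More than 22 N breaks the stand
- mark (a point): middle of the top edge of the steel level bar, which is as wide as the check stand; its height, 66 mm above the desk, is the marked height
- spring_a: one of three springs alike in looks, in any of the three left wells: round black foot 34 mm wide, 8 mm high; steel coil 26 mm wide; round black cap 30 mm wide, 16 mm high; 80 mm tall when free, about 0.1 kg. The cap slides straight down; lifting the cap lifts the whole spring. Origin at the centre of the foot's underside (6 mm above the desk in its well), z up
- top_a (a point): centre of the flat top of the cap of spring_a, 80 mm above its foot's underside when free, 60 mm when pressed to the marked height
- press_a (a joint): how far the cap of spring_a is pressed down, m: 0 free, 0.020 level with the bar, 0.026 coils solid (rigid). The force grows evenly with travel; level with the bar a sound spring pushes back with about 14 N, a tired one with about 7 N. Which one is tired is not known beforehand
- spring_b: one of three springs alike in looks, in any of the three left wells: round black foot 34 mm wide, 8 mm high; steel coil 26 mm wide; round black cap 30 mm wide, 16 mm high; 80 mm tall when free, about 0.1 kg. The cap slides straight down; lifting the cap lifts the whole spring. Origin at the centre of the foot's underside (6 mm above the desk in its well), z up
- top_b (a point): centre of the flat top of the cap of spring_b, 80 mm above its foot's underside when free, 60 mm when pressed to the marked height
- press_b (a joint): how far the cap of spring_b is pressed down, m: 0 free, 0.020 level with the bar, 0.026 coils solid (rigid). The force grows evenly with travel; level with the bar a sound spring pushes back with about 14 N, a tired one with about 7 N. Which one is tired is not known beforehand
- spring_c: one of three springs alike in looks, in any of the three left wells: round black foot 34 mm wide, 8 mm high; steel coil 26 mm wide; round black cap 30 mm wide, 16 mm high; 80 mm tall when free, about 0.1 kg. The cap slides straight down; lifting the cap lifts the whole spring. Origin at the centre of the foot's underside (6 mm above the desk in its well), z up
- top_c (a point): centre of the flat top of the cap of spring_c, 80 mm above its foot's underside when free, 60 mm when pressed to the marked height
- press_c (a joint): how far the cap of spring_c is pressed down, m: 0 free, 0.020 level with the bar, 0.026 coils solid (rigid). The force grows evenly with travel; level with the bar a sound spring pushes back with about 14 N, a tired one with about 7 N. Which one is tired is not known beforehand
- stapler: bystander: teal stapler lying behind the check stand, 130 mm long, 33 mm high; origin at its underside
- rubber_stamp: bystander: wooden hand stamp standing behind the work, 21x48 mm, 55 mm tall; origin at its underside
- glue_stick: bystander: glue stick standing on its foot behind the work, 25 mm across, 82 mm tall; origin at its underside
- mug: bystander: patterned mug with tea to the left, 78 mm across, 89 mm tall, handle; origin at its underside
Things that resemble listed ones, but are neither listed nor needed, are in the scene too. What is shaped like the spring_a but blue is not meant.

How it is judged (in metres and radians):
On the way, in this order (a step that is already met when the one before it is completed fails the run):
1. the first (left) spring is held with its cap level with the bar (within 2 mm) (((y of spring_a in the frame of tester between 0.105 and 0.135 m and z of spring_a in the frame of tester below 0.01 m and value of joint press_a between 0.018 and 0.022 m) or (y of spring_b in the frame of tester between 0.105 and 0.135 m and z of spring_b in the frame of tester below 0.01 m and value of joint press_b between 0.018 and 0.022 m) or (y of spring_c in the frame of tester between 0.105 and 0.135 m and z of spring_c in the frame of tester below 0.01 m and value of joint press_c between 0.018 and 0.022 m))), for 0.5 s.
2. the second spring is held with its cap level with the bar (within 2 mm) (((y of spring_a in the frame of tester between 0.025 and 0.055 m and z of spring_a in the frame of tester below 0.01 m and value of joint press_a between 0.018 and 0.022 m) or (y of spring_b in the frame of tester between 0.025 and 0.055 m and z of spring_b in the frame of tester below 0.01 m and value of joint press_b between 0.018 and 0.022 m) or (y of spring_c in the frame of tester between 0.025 and 0.055 m and z of spring_c in the frame of tester below 0.01 m and value of joint press_c between 0.018 and 0.022 m))), for 0.5 s.
3. the third spring is held with its cap level with the bar (within 2 mm) (((y of spring_a in the frame of tester between -0.055 and -0.025 m and z of spring_a in the frame of tester below 0.01 m and value of joint press_a between 0.018 and 0.022 m) or (y of spring_b in the frame of tester between -0.055 and -0.025 m and z of spring_b in the frame of tester below 0.01 m and value of joint press_b between 0.018 and 0.022 m) or (y of spring_c in the frame of tester between -0.055 and -0.025 m and z of spring_c in the frame of tester below 0.01 m and value of joint press_c between 0.018 and 0.022 m))), for 0.5 s.
4. the tired spring, in the right-hand well, is held level with the bar (within 2 mm) and loads the stand with less than 10.5 N, as only the tired one does (((y of spring_a in the frame of tester between -0.135 and -0.105 m and z of spring_a in the frame of tester below 0.01 m and value of joint press_a between 0.018 and 0.022 m and contact force between spring_a and tester below 10.5 N) or (y of spring_b in the frame of tester between -0.135 and -0.105 m and z of spring_b in the frame of tester below 0.01 m and value of joint press_b between 0.018 and 0.022 m and contact force between spring_b and tester below 10.5 N) or (y of spring_c in the frame of tester between -0.135 and -0.105 m and z of spring_c in the frame of tester below 0.01 m and value of joint press_c between 0.018 and 0.022 m and contact force between spring_c and tester below 10.5 N))), for 0.5 s.
At the end, for the whole second after the job is handed in: The tired spring stands seated on the floor of the right-hand well (within 6 mm of its centre); the other two stand where they began (within 6 mm); all three are upright (within 6 degrees), at rest and with their caps fully up (((y of spring_a in the frame of tester between -0.126 and -0.114 m and x of spring_a in the frame of tester between -0.018 and -0.006 m and z of spring_a in the frame of tester below 0.0085 m and linear speed of spring_a below 0.02 m/s and distance of each of spring_b, spring_c from where it was at the start of the episode below 0.006 m) or (y of spring_b in the frame of tester between -0.126 and -0.114 m and x of spring_b in the frame of tester between -0.018 and -0.006 m and z of spring_b in the frame of tester below 0.0085 m and linear speed of spring_b below 0.02 m/s and distance of each of spring_a, spring_c from where it was at the start of the episode below 0.006 m) or (y of spring_c in the frame of tester between -0.126 and -0.114 m and x of spring_c in the frame of tester between -0.018 and -0.006 m and z of spring_c in the frame of tester below 0.0085 m and linear speed of spring_c below 0.02 m/s and distance of each of spring_a, spring_b from where it was at the start of the episode below 0.006 m)) and angle between each of spring_a, spring_b, spring_c's own z axis and vertical below 0.1 rad and value of joint each of press_a, press_b, press_c below 0.003 m); the robot touches nothing.
It fails at once if a spring is squashed more than 4 mm below the marked height (value of joint any of press_a, press_b, press_c above 0.024 m).
It fails at once if the check stand is loaded with more than 22 N through a spring (contact force between any of spring_a, spring_b, spring_c and tester above 22 N).
It fails at once if a spring is tipped over (angle between any of spring_a, spring_b, spring_c's own z axis and vertical above 0.7 rad).
It fails at once if a bystander is pushed away (distance of any of stapler, glue_stick, rubber_stamp, mug from where it was at the start of the episode above 0.02 m).
It also fails if it takes over 64 s, if anything falls off the work surface, if the arm or the gripper's body presses on something with over 40 N, if the wrist force passes 120 N, or if a joint passes its speed limit or range.

## Robot

A 6-joint arm with a two-finger parallel gripper is mounted at the origin on the work surface; the furniture and walls round the work are solid. World frame = base frame: x ahead of the robot, y to its left, z up, the work surface at z = 0. Lengths are in mm, angles in rad, forces in N, time in s.
With the tool pointing down it reaches from about 375 to 750 mm from the base axis. Payload 9 kg.
Tool frame: the origin (TCP) lies on the centre line of the jaws, within the pads' length; the fingertips stand 19 mm ahead of it and the grasp point (between the pads) is the TCP; z points along the fingers, y is the line along which they close (so a half turn about z gives the same grasp; the last joint's range is limited). The gripper opens to 85 mm and grips with 20 to 120 N. Pads are 22 mm wide; open, the fingers measure 114 mm over their backs; the gripper's body (76 mm by 85 mm) begins 54 mm behind the grasp point. The pads swing forward as they close: fully open they stand 13 mm farther back than shut.
Start: joints at [-1.47, 0.104, 0.097, 1.564, 0, 1.353], TCP at [188.066, -569.794, 250.331] pointing down, gripper open.
Joint ranges: [-2.99, 2.99], [-0.84, 1.86], [-1.1, 1.16], [-1.84, 2.11], [-1.51, 1.56], [-3.14, 3.14]. Speed limits (rad/s): [2.22, 2.22, 2.57, 3.14, 3.14, 3.14].

## Interface

Orientations are given as a unit quaternion [w, x, y, z].
In Python, from workcell import r, imaging gives the robot as it stands.
- The arm moves only by the tool move_arm, never from a script. Its argument "deltas" is a list that holds one entry, the list of rows, each a list of 7 numbers: the opening, from 0 (shut) to 1 (fully open), then the shift along the tool's x, y, z each as a share of 0.4 m, from -1 to 1, then the turn, a rotation vector about the tool's x, y, z each as a share of pi/4 rad, from -1 to 1. In form: [[[jaw, x, y, z, ax, ay, az], ...]]. A call has 1 to 12 rows; each row shifts and turns the commanded pose from where the row before left it, along the tool's axes as they then stand; what a row does not reach is not made up. A row lasts 1/10 s, in which the tool goes at most 50 mm and 8.59 degrees, less where a joint would pass 70% of its speed; a pose out of reach is approached as far as the arm can. A call with a number of a shift or a turn outside -1 to 1 is refused whole. A call with a gripper value outside its range is refused whole. The fingers move at their own pace and stop on an object; the grip force is fixed at half the most. Time passes only in rows, so rows that do not move let the fingers close. It gives the time, the measured TCP pose, the force, the opening and the grip force at its end, in the units of the state.
- r.observe(): the state, without advancing time (a new reading comes with each control period).
- imaging.get_image(name): name is "scene" or "top" or "wrist"; returns (picture, depth): 420x560x3 uint8, red, green, blue; 420x560 float32, mm along the optical axis (not along the pixel's ray), 0 where there is no reading.
- imaging.calibration(name): a dict with "K" (3x3 intrinsics, pixels), "k1" (the pictures are not rectified: a ray, as slopes to the right and down, at radius r is drawn at 1 + k1 r^2 times it, then the intrinsics apply), "world_to_cam" (4x4, takes a point from world to camera coordinates). Camera axes: x right, y down, z forward; pixel columns grow to the right and rows downward; lengths in mm; the calibration is good to about 2 mm. A picture is of the moment at which its call begins: read the wrist's pose just before it. calibration takes no time and is no camera call; for the wrist camera it gives the pose at the moment of the call.
- r.finish_job(): hands the job in; it is judged then, once.
The state is a dict: "t": time; "joints": joint angles; "qd": joint speeds; "joint_efforts": joint torques, N m; "tcp_pos": TCP position; "tool_rot": TCP orientation; "force": force on the tool from outside, world axes, zero at the start; "moment": the same for the moment, N m; "opening": finger opening in mm; "grip_force": force on a finger pad.
Only numpy, scipy, OpenCV 4.12 (cv2) and the standard library are available. Lean on these libraries where they do the work, as an engineer would, in place of code of your own. Each camera call takes 0.05 s, during which the arm holds its last target. There are 200 camera calls.

## Working session

There is one attempt and no reset: what is moved stays moved. The work goes in short steps, Python scripts to look and compute and a tool call to move; the robot and the scene stay as the last step left them, time stands still between calls to the robot, and variables do not carry over. Pictures are saved under pics/ and viewed, at most 10 in all, crops included, and the job is handed in when it is done.

Besides the shell and the picture viewer there is one more tool, called after "Emit:" by a JSON object that holds its "api" and its "payload", one argument or row to a line. move_arm: Moves the arm, as the interface text tells. Its arguments: {"type":"object","properties":{"deltas":{"type":"array","items":{"type":"array","items":{"type":"array","items":{"type":"number","minimum":-1,"maximum":1}}}}},"required":["deltas"]}

```bash
mkdir -p pics; ls
python3 - <<'E'
from workcell import r, imaging
import cv2,numpy as np
s=r.observe();print({k:np.round(v,3).tolist() for k,v in s.items()})
for n in("scene","top"):
    p,d=imaging.get_image(n);np.savez(f"pics/{n}0.npz",p=p,d=d)
    cv2.imwrite(f"pics/{n}0.png",p[:,:,::-1]);c=imaging.calibration(n);print(n,c)
E
```

```text
pics
{'t': 0.0, 'joints': [-1.47, 0.105, 0.096, 1.564, -0.0, 1.353], 'qd': [-0.001, 0.001, -0.001, -0.001, -0.0, -0.0], 'joint_efforts': [-0.0, -55.693, 50.365, 0.017, -0.001, 0.0], 'tcp_pos': [188.027, -569.465, 249.539], 'tool_rot': [-0.001, 0.987, 0.159, 0.0], 'force': [0.242, -0.617, 1.134], 'moment': [-0.024, 0.018, -0.016], 'grip_force': 0.0, 'opening': 85.393}
scene {'K': array([[430.45307067,   0.        , 283.00348286],
       [  0.        , 430.45307067, 206.76739447],
       [  0.        ,   0.        ,   1.        ]]), 'k1': -0.04517556980291601, 'world_to_cam': array([[-7.70233328e-01, -6.37392992e-01, -2.16978067e-02,
         4.72250209e+02],
       [-3.75640352e-01,  4.80897076e-01, -7.92232496e-01,
         1.83501857e+02],
       [ 5.15397853e-01, -6.02053300e-01, -6.09833483e-01,
         8.78058930e+02],
       [ 0.00000000e+00,  0.00000000e+00,  0.00000000e+00,
         1.00000000e+00]])}
top {'K': array([[395.11928548,   0.        , 281.04125149],
       [  0.        , 395.11928548, 210.05666973],
       [  0.        ,   0.        ,   1.        ]]), 'k1': -0.07159408527553682, 'world_to_cam': array([[ 1.26503770e-02, -9.99890091e-01,  7.73139946e-03,
         1.67415576e+02],
       [-9.97617090e-01, -1.31453242e-02, -6.77299226e-02,
         5.03696168e+02],
       [ 6.78241102e-02, -6.85616717e-03, -9.97673736e-01,
         9.12437265e+02],
       [ 0.00000000e+00,  0.00000000e+00,  0.00000000e+00,
         1.00000000e+00]])}
```

View pics/scene0.png

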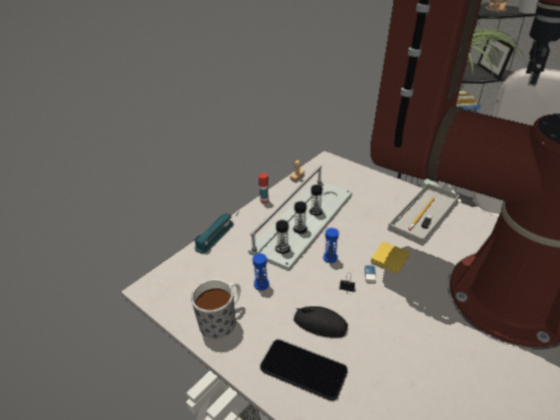

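View pics/top0.png

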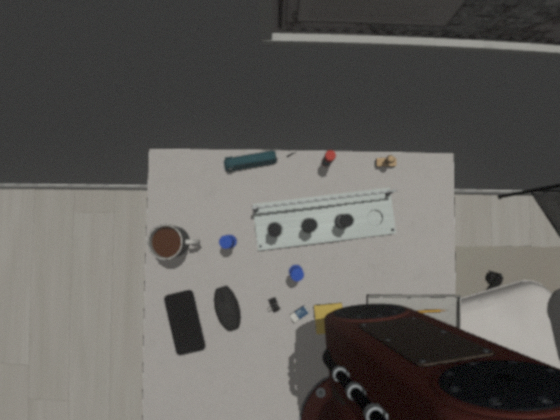

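The pictures show the stand, with three black caps at top-view pixels (274,230), (309,226) and (344,221). In the scene view they are at about (282,228), (300,210) and (316,192). The empty well is at top (375,217). Lookalikes are the blue springs at top (227,242) and (296,273), standing off the stand. I choose the three black ones on the stand and will check them in a close crop.

```bash
cat > h.py <<'E'
import numpy as np,cv2
from workcell import r, imaging
def ray(c,uv):
    K=c["K"];D=np.array([c["k1"],0,0,0,0.])
    n=cv2.undistortPoints(np.array(uv,float).reshape(-1,1,2),K,D).reshape(-1,2)
    # model is 1+k1 r^2 with r undistorted: same as OpenCV
    W=np.linalg.inv(c["world_to_cam"]);d=np.c_[n,np.ones(len(n))]
    return W[:3,3],d@W[:3,:3].T
def onplane(c,uv,z):
    o,d=ray(c,uv);return o+d*((z-o[2])/d[:,2])[:,None]
def cloud(c,d):
    v,u=np.mgrid[:d.shape[0],:d.shape[1]]
    o,D=ray(c,np.c_[u.ravel(),v.ravel()]);P=o+D*d.ravel()[:,None]
    return P.reshape(*d.shape,3)
E
python3 - <<'E'
from h import *
for n in("top","scene"):
    c=imaging.calibration(n);f=np.load(f"pics/{n}0.npz");p,d=f["p"],f["d"];P=cloud(c,d)
    g=p.max(2).astype(int)
    box={"top":(245,400,180,255),"scene":(240,360,165,270)}[n]
    m=np.zeros(d.shape,bool);m[box[2]:box[3],box[0]:box[1]]=1
    k=m&(P[...,2]>76)&(P[...,2]<96)&(g<75)&(d>0)
    N,L,S,C=cv2.connectedComponentsWithStats(k.astype(np.uint8))
    for i in range(1,N):
        if S[i,4]>15: q=P[L==i];print(n,"cap",S[i],C[i].round(1),np.median(q,0).round(1),onplane(c,[C[i]],86)[0].round(1))
    k=m&(P[...,2]>5)&(P[...,2]<20)&(g>90)&(d>0)
    if n=="top":
        N,L,S,C=cv2.connectedComponentsWithStats(k.astype(np.uint8));i=1+np.argmax(S[1:,4])
        cn=max(cv2.findContours((L==i).astype(np.uint8),cv2.RETR_EXTERNAL,cv2.CHAIN_APPROX_NONE)[0],key=cv2.contourArea)
        print(cv2.minAreaRect(onplane(c,cn[:,0],12)[:,:2].astype(np.float32)),"z",np.median(P[L==i][:,2]))
    k=m&(P[...,2]>58)&(P[...,2]<72)&(g>70)&(d>0);q=P[k];print("bar",len(q),np.median(q,0))
    a,b,e,h=box;cv2.imwrite(f"pics/{n}c.png",cv2.resize(p[e:h,a:b,::-1],None,fx=5,fy=5,interpolation=cv2.INTER_CUBIC))
E
```

```text
top cap [339 215  14  13 127] [345.4 220.3] [476.9  34.7  85.6] [476.3  33.9  86. ]
top cap [304 219  12  13 114] [309.7 225. ] [465.1 111.2  85.6] [465.  111.8  86. ]
top cap [269 224  12  13 125] [274.2 229.6] [453.4 189.   85.8] [454.2 188.6  86. ]
((477.00634765625, 70.30589294433594), (98.47314453125, 329.3760681152344), 7.9089789390563965) z 11.757444171975408
bar 319 [524.20552781  78.54221632  65.67021124]
scene cap [312 185  10  10  81] [316.5 189.1] [473.8  37.8  85.3] [472.1  39.9  86. ]
scene cap [295 202  11  10  90] [300.1 206.4] [462.7 117.1  85.1] [461.4 118.7  86. ]
scene cap [277 221  11  11 100] [282.1 225.6] [451.6 196.   85.3] [450.2 197.2  86. ]
bar 646 [522.072782    97.91439954  64.29409602]
```

View pics/topc.png

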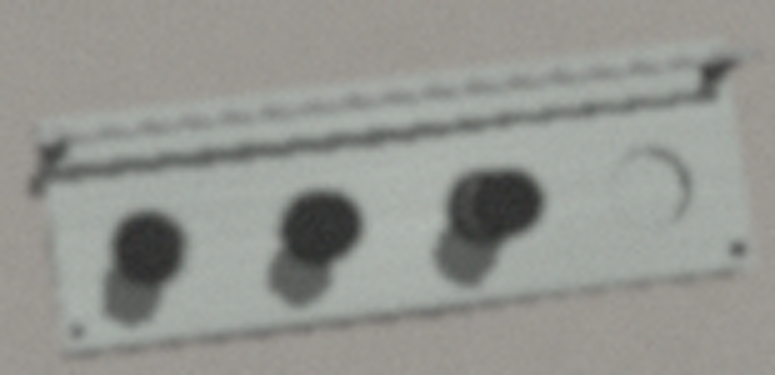

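The crop shows three upright black springs seated in the left wells, and the empty well at the right (crop ~(652,190)). The stand is yawed about +8°, with well 1 near (454,188) mm and the spacing running toward −y. First I turn the wrist so the closing line runs along the stand's y, away from the joint-6 limit.

Emit:
{"api": "move_arm", "payload": {
  "deltas": [
    [[0,0,0,0,0,0,-0.19],[0,0,0,0,0,0,-0.19],[0,0,0,0,0,0,-0.19],[0,0,0,0,0,0,-0.19],[0,0,0,0,0,0,-0.19],[0,0,0,0,0,0,-0.19],[0,0,0,0,0,0,-0.19],[0,0,0,0,0,0,-0.19],[0,0,0,0,0,0,-0.19],[0,0,0,0,0,0,-0.19],[0,0,0,0,0,0,-0.19],[0,0,0,0,0,0,-0.19]]
  ]
}}

```text
t: 1.3
tcp_pos: [188.0, -569.6, 249.8]
tool_rot: [-0.0, 0.491, 0.871, 0.0]
force: [-0.6, -0.8, -0.4]
opening: -0.1
grip_force: 0.0
```

Emit:
{"api": "move_arm", "payload": {
  "deltas": [
    [[0,0,0,0,0,0,-0.19],[0,0,0,0,0,0,-0.19],[0,0,0,0,0,0,-0.19],[0,0,0,0,0,0,-0.19],[0,0,0,0,0,0,-0.19],[0,0,0,0,0,0,-0.19],[0,0,0,0,0,0,-0.19],[0,0,0,0,0,0,-0.12]]
  ]
}}

```text
t: 2.1
tcp_pos: [188.0, -569.6, 249.8]
tool_rot: [-0.0, -0.056, 0.998, 0.0]
force: [-0.8, -0.1, 0.2]
opening: -0.3
grip_force: 0.0
```

```bash
cat >> h.py <<'E'
from scipy.spatial.transform import Rotation as Ro
def rot(s): w,x,y,z=s["tool_rot"];return Ro.from_quat([x,y,z,w])
def goto(p,yaw=None):
    """share numbers (tool axes) from measured pose to world p; yaw turn of tool x to yaw deg"""
    s=r.observe();R=rot(s).as_matrix();d=R.T@(np.array(p)-s["tcp_pos"])
    y0=np.degrees(np.arctan2(R[1,0],R[0,0]))
    print("t",round(s["t"],2),"tcp",np.round(s["tcp_pos"],1),"yaw",y0.round(2),"down",R[:,2].round(4),"F",np.round(s["force"],2),"open",round(s["opening"],1),"j",np.round(s["joints"],2))
    print("delta mm tool",d.round(1),"share",(d/400).round(4), "az share", None if yaw is None else round(-((yaw-y0+180)%360-180)/45,4))
E
python3 - <<'E'
from h import *
goto([465,70,300],188.1)
s=r.observe();T=np.eye(4);T[:3,:3]=rot(s).as_matrix();T[:3,3]=s["tcp_pos"]
c=imaging.calibration("wrist");print((c["world_to_cam"]@T).round(3),c["K"])
E
```

```text
t 2.1 tcp [ 188.  -569.6  249.8] yaw -173.56 down [-1.e-04  7.e-04 -1.e+00] F [-0.75 -0.06  0.25] open -0.3 j [-1.47  0.1   0.1   1.56 -0.   -1.58]
delta mm tool [-347.   604.5  -49.7] share [-0.8675  1.5112 -0.1243] az share -0.0368
[[  0.      1.     -0.     -0.818]
 [ -0.954   0.     -0.3    35.135]
 [ -0.3     0.      0.954 140.82 ]
 [  0.      0.      0.      1.   ]] [[365.81115683   0.         279.80987466]
 [  0.         365.81115683 209.31617704]
 [  0.           0.           1.        ]]
```

Emit:
{"api": "move_arm", "payload": {
  "deltas": [
    [[0,-0.05,0.09,-0.01,0,0,0],[0,-0.05,0.09,-0.01,0,0,0],[0,-0.05,0.09,-0.01,0,0,0],[0,-0.05,0.09,-0.01,0,0,0],[0,-0.05,0.09,-0.01,0,0,0],[0,-0.05,0.09,-0.01,0,0,0],[0,-0.05,0.09,-0.01,0,0,0],[0,-0.05,0.09,-0.01,0,0,0],[0,-0.05,0.09,-0.01,0,0,0],[0,-0.05,0.09,0,0,0,0],[0,-0.05,0.09,0,0,0,0],[0,-0.05,0.09,0,0,0,0]]
  ]
}}

```text
t: 3.3
tcp_pos: [380.9, -113.0, 286.2]
tool_rot: [0.0, -0.053, 0.999, -0.0]
force: [0.5, -0.3, -0.2]
opening: 0.2
grip_force: 0.0
```

Emit:
{"api": "move_arm", "payload": {
  "deltas": [
    [[0,-0.06,0.1,0,0,0,0],[0,-0.06,0.1,0,0,0,0],[0,-0.06,0.1,0,0,0,0],[0,-0.06,0.1,0,0,0,0],[0,-0.01,0.02,0,0,0,-0.037],[0,0,0,0,0,0,0],[0,0,0,0,0,0,0]]
  ]
}}

```text
t: 4.0
tcp_pos: [461.9, 62.3, 286.1]
tool_rot: [-0.0, -0.068, 0.998, -0.0]
force: [-0.3, -0.1, -0.6]
opening: 0.2
grip_force: 0.0
```

Run:
```python
from h import *
goto([454,188.3,140],188.1)
c=imaging.calibration("wrist");p,d=imaging.get_image("wrist");np.savez("pics/w1.npz",p=p,d=d,w=c["world_to_cam"])
cv2.imwrite("pics/w1.png",p[:,:,::-1])
```

```text
t 4.0 tcp [461.9  62.3 286.1] yaw -172.25 down [-8.e-04 -4.e-04 -1.e+00] F [-0.3  -0.14 -0.61] open 0.2 j [-0.15 -0.29 -0.21  1.65 -0.   -0.28]
delta mm tool [ -9.3 125.9 146. ] share [-0.0233  0.3148  0.365 ] az share -0.0077
```

View pics/w1.png

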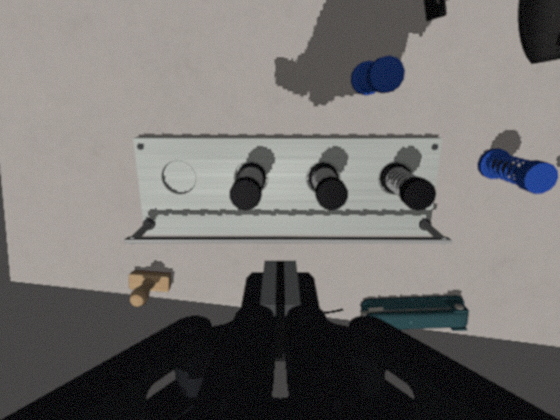

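The wrist view shows the caps at (247,192), (330,192) and (417,192), the empty well at (180,177), and the bar line at y≈239. Next I locate the caps and the stand from this view.

```bash
cat >> h.py <<'E'
def caps(name,p,d,c,lo=83,hi=92,box=(100,470,120,235)):
    P=cloud(c,d);g=p.max(2).astype(int);m=np.zeros(d.shape,bool);a,b,e,h=box;m[e:h,a:b]=1
    k=m&(P[...,2]>lo)&(P[...,2]<hi)&(g<80)
    N,L,S,C=cv2.connectedComponentsWithStats(k.astype(np.uint8))
    for i in range(1,N):
        if S[i,4]>60:
            cn=max(cv2.findContours((L==i).astype(np.uint8),cv2.RETR_EXTERNAL,cv2.CHAIN_APPROX_NONE)[0],key=cv2.contourArea)
            z=np.median(P[L==i][:,2]);q=onplane(c,cn[:,0],z)[:,:2].astype(np.float32)
            print(name,"cap",S[i].tolist(),"centroid",P[L==i].mean(0).round(1),"circle",np.round(cv2.minEnclosingCircle(q),1) if 0 else [np.round(v,1) for v in cv2.minEnclosingCircle(q)],"z",z.round(1))
    return P,g
E
python3 - <<'E'
from h import *
f=np.load("pics/w1.npz");c=imaging.calibration("wrist");c["world_to_cam"]=f["w"];p,d=f["p"],f["d"]
P,g=caps("w",p,d,c)
# plate
m=np.zeros(d.shape,bool);m[120:236,100:470]=1
k=m&(abs(P[...,2]-12)<4)&(g>115)
N,L,S,C=cv2.connectedComponentsWithStats(k.astype(np.uint8));i=1+np.argmax(S[1:,4]);print(S[i])
print("plate",cv2.minAreaRect(onplane(c,np.argwhere(L==i)[:,::-1],12)[:,:2].astype(np.float32)))
# well: floor at z 6 ; bar
w=m&(P[...,2]>2)&(P[...,2]<9);w[:, :155]=0;w[:,205:]=0;w[:155]=0;w[200:]=0
q=P[w];print("well",len(q),q.mean(0),cv2.minEnclosingCircle(q[:,:2].astype(np.float32)))
b=(P[...,2]>60)&(P[...,2]<72);b[:225]=0;b[250:]=0;q=P[b];print("bar",len(q),np.percentile(q,[1,50,99],axis=0).round(1),np.polyfit(q[:,1],q[:,0],1))
E
```

```text
w cap [230, 179, 31, 32, 748] centroid [477.3  33.   86.2] circle [array([477.7,  32.8]), np.float64(14.8)] z 86.2
w cap [316, 179, 31, 32, 750] centroid [466.5 111.3  86.2] circle [array([467., 111.]), np.float64(14.9)] z 86.2
w cap [403, 179, 33, 32, 784] centroid [456.2 190.2  86.1] circle [array([456.4, 190.3]), np.float64(15.0)] z 86.2
[  133   137   309    84 14817]
plate ((474.0254821777344, 72.4720458984375), (93.71218872070312, 330.2939453125), 8.335392951965332)
well 812 [489.72984008 -47.35582001   6.30876488] ((489.6523742675781, -47.20489501953125), 18.237829208374023)
bar 2002 [[502.4 -80.7  60.3]
 [525.5  79.3  65.6]
 [547.8 239.6  67.6]] [-1.35912578e-01  5.36281569e+02]
```

Emit:
{"api": "move_arm", "payload": {
  "deltas": [
    [[0,-0.005,0.053,0.071,0,0,0],[0,-0.005,0.053,0.071,0,0,0],[0,-0.005,0.053,0.071,0,0,0],[0,-0.005,0.053,0.071,0,0,0],[0,-0.005,0.053,0.071,0,0,0],[0,-0.005,0.053,0.071,0,0,0],[0,0,0,0,0,0,0],[0,0,0,0,0,0,0]]
  ]
}}

```text
t: 4.85
tcp_pos: [456.8, 189.4, 116.0]
tool_rot: [-0.0, -0.067, 0.998, -0.0]
force: [0.4, 0.5, 0.9]
opening: 0.3
grip_force: 0.0
```

Run:
```python
from h import *
goto([456.4,190.2,105])
c=imaging.calibration("scene");p,d=imaging.get_image("scene");np.savez("pics/s1.npz",p=p,d=d)
cv2.imwrite("pics/s1.png",cv2.resize(p[150:270,220:360,::-1],None,fx=5,fy=5,interpolation=cv2.INTER_CUBIC))
for i in range(3): print(np.round(r.observe()["force"],2))
```

```text
t 4.85 tcp [456.8 189.4 116. ] yaw -172.29 down [-6.e-04 -6.e-04 -1.e+00] F [0.35 0.5  0.9 ] open 0.3 j [ 0.13 -0.2  -0.44  1.33 -0.   -0.01]
delta mm tool [ 0.2  0.8 11. ] share [0.0006 0.002  0.0274] az share None
[ 0.02 -0.08 -0.2 ]
[ 0.02 -0.08 -0.2 ]
[ 0.02 -0.08 -0.2 ]
```

View pics/s1.png

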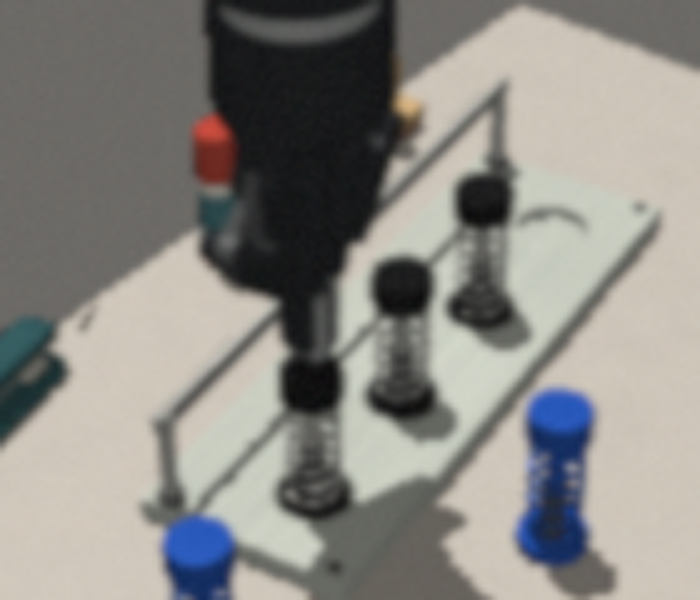

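Fingertips are centred just above the first cap (crop (312,355)). I descend gently to find the contact.

Emit:
{"api": "move_arm", "payload": {
  "deltas": [
    [[0,0,0.001,0.01,0,0,0],[0,0,0.001,0.01,0,0,0],[0,0,0,0.01,0,0,0],[0,0,0,0.01,0,0,0],[0,0,0,0,0,0,0],[0,0,0,0,0,0,0]]
  ]
}}

```text
t: 5.5
tcp_pos: [457.1, 191.4, 100.2]
tool_rot: [0.0, -0.068, 0.998, -0.0]
force: [1.5, -0.8, 3.2]
opening: 0.0
grip_force: 1.8
```

```bash
cat > m.py <<'E'
from h import *
import sys
def avg(n=6):
    F=[];z=[]
    for i in range(n):
        imaging.get_image("top");s=r.observe();F.append(s["force"][2]);z.append(s["tcp_pos"][2])
    print("t",round(s["t"],2),"tcp",np.round(s["tcp_pos"],2),"z",np.mean(z).round(2),"Fz",np.mean(F).round(2),"sd",np.std(F).round(2))
    return np.mean(z)
if __name__=="__main__": avg(int(sys.argv[1]) if len(sys.argv)>1 else 6)
E
python3 m.py 4
```

```text
t 5.7 tcp [457.02 191.47 100.19] z 100.26 Fz 3.64 sd 0.43
```

Emit:
{"api": "move_arm", "payload": {
  "deltas": [
    [[0,0,0,0.009,0,0,0],[0,0,0,0.009,0,0,0],[0,0,0,0.009,0,0,0],[0,0,0,0.009,0,0,0],[0,0,0,0,0,0,0],[0,0,0,0,0,0,0]]
  ]
}}

```text
t: 6.3
tcp_pos: [457.6, 191.4, 86.6]
tool_rot: [0.001, -0.068, 0.998, -0.0]
force: [-0.7, -3.1, 12.7]
opening: 0.2
grip_force: 6.1
```

```bash
python3 m.py 6
python3 - <<'E'
from h import *
p,d=imaging.get_image("scene");np.savez("pics/s2.npz",p=p,d=d)
cv2.imwrite("pics/s2.png",cv2.resize(p[180:250,240:330,::-1],None,fx=8,fy=8,interpolation=cv2.INTER_CUBIC))
E
```

```text
t 6.6 tcp [457.54 191.35  86.71] z 86.7 Fz 12.34 sd 0.33
```

View pics/s2.png

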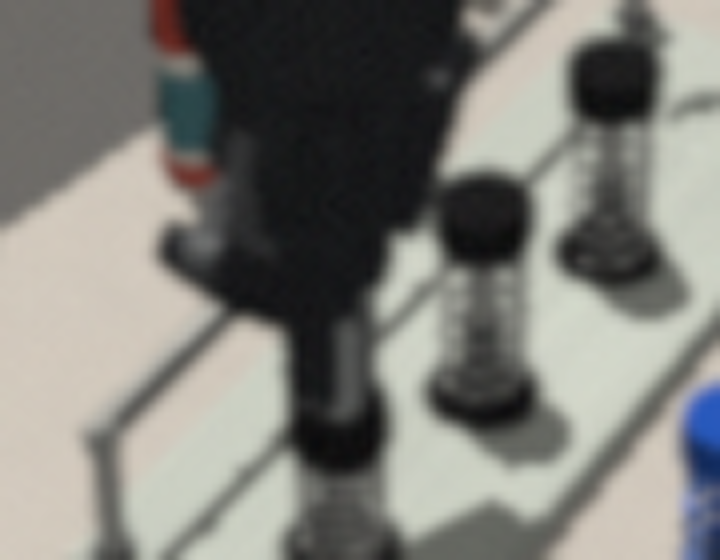

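The first cap is pressed nearly to bar height, with about 12.3 N (sound-like). I go about 1.2 mm lower and hold for 1 s.

Emit:
{"api": "move_arm", "payload": {
  "deltas": [
    [[0,0,0,0.003,0,0,0],[0,0,0,0,0,0,0],[0,0,0,0,0,0,0],[0,0,0,0,0,0,0],[0,0,0,0,0,0,0],[0,0,0,0,0,0,0],[0,0,0,0,0,0,0],[0,0,0,0,0,0,0]]
  ]
}}

```text
t: 7.45
tcp_pos: [457.6, 191.3, 85.6]
tool_rot: [0.001, -0.068, 0.998, -0.0]
force: [-2.0, -3.1, 12.9]
opening: -0.0
grip_force: 6.4
```

```bash
python3 m.py 6
```

```text
t 7.75 tcp [457.61 191.37  85.63] z 85.61 Fz 12.69 sd 0.36
```

Emit:
{"api": "move_arm", "payload": {
  "deltas": [
    [[0,0,0,-0.015,0,0,0],[0,0,0,-0.03,0,0,0],[0,0,0,-0.03,0,0,0],[0,0.002,-0.101,0,0,0,0],[0,0.002,-0.101,0,0,0,0],[0,0,0,0,0,0,0],[0,0,0,0,0,0,0],[0,0,0,0,0,0,0]]
  ]
}}

```text
t: 8.55
tcp_pos: [465.8, 111.8, 114.1]
tool_rot: [-0.0, -0.068, 0.998, 0.0]
force: [-0.2, 0.2, -0.6]
opening: 0.1
grip_force: 0.0
```

```bash
python3 m.py 3; python3 -c "
from h import *
goto([466.8,111.1,101],187.75)"
```

```text
t 8.7 tcp [465.81 112.04 114.12] z 114.09 Fz 0.39 sd 0.2
t 8.7 tcp [465.8 112.  114.1] yaw -172.14 down [-5.e-04  1.e-04 -1.e+00] F [-0.27 -1.51  0.16] open 0.2 j [-0.04 -0.25 -0.49  1.33  0.   -0.18]
delta mm tool [-0.9 -1.1 13.1] share [-0.0021 -0.0027  0.0328] az share 0.0025
```

Emit:
{"api": "move_arm", "payload": {
  "deltas": [
    [[0,-0.002,-0.002,0.009,0,0,0],[0,0,0,0.009,0,0,0],[0,0,0,0.009,0,0,0],[0,0,0,0.008,0,0,0],[0,0,0,0,0,0,0],[0,0,0,0,0,0,0]]
  ]
}}

```text
t: 9.3
tcp_pos: [467.1, 110.5, 100.4]
tool_rot: [0.0, -0.068, 0.998, -0.0]
force: [0.5, 0.1, 1.7]
opening: -0.1
grip_force: 0.8
```

```bash
python3 m.py 4
```

```text
t 9.5 tcp [467.08 110.47 100.44] z 100.44 Fz 2.24 sd 0.29
```

Emit:
{"api": "move_arm", "payload": {
  "deltas": [
    [[0,0,0,0.009,0,0,0],[0,0,0,0.009,0,0,0],[0,0,0,0.009,0,0,0],[0,0,0,0.01,0,0,0],[0,0,0,0,0,0,0],[0,0,0,0,0,0,0],[0,0,0,0,0,0,0],[0,0,0,0,0,0,0]]
  ]
}}

```text
t: 10.3
tcp_pos: [467.2, 110.6, 85.7]
tool_rot: [0.0, -0.068, 0.998, 0.0]
force: [-1.2, 0.7, 6.0]
opening: -0.2
grip_force: 3.3
```

```bash
python3 m.py 8
```

```text
t 10.7 tcp [467.2  110.54  85.65] z 85.63 Fz 6.5 sd 0.55
```

The second spring pushes back with only 6.5 N, so it looks tired. I let it up and go to the third.

Emit:
{"api": "move_arm", "payload": {
  "deltas": [
    [[0,0,0,0,0,0,0],[0,0,0,0,0,0,0],[0,0,0,0,0,0,0],[0,0,0,-0.015,0,0,0],[0,0,0,-0.03,0,0,0],[0,0,0,-0.03,0,0,0],[0,0,-0.098,0,0,0,0],[0,0,-0.098,0,0,0,0],[0,0,0,0,0,0,0],[0,0,0,0,0,0,0],[0,0,0,0,0,0,0]]
  ]
}}

```text
t: 11.8
tcp_pos: [477.5, 33.3, 115.7]
tool_rot: [-0.0, -0.068, 0.998, 0.0]
force: [0.9, 0.5, -1.1]
opening: 0.0
grip_force: 0.0
```

```bash
python3 m.py 2; python3 -c "
from h import *
goto([477.5,32.9,100.4],187.75)"
```

```text
t 11.9 tcp [477.5   33.62 115.6 ] z 115.61 Fz -0.05 sd 0.3
t 11.9 tcp [477.5  33.6 115.6] yaw -172.15 down [-1.e-04  0.e+00 -1.e+00] F [ 0.56  0.47 -0.35] open -0.2 j [-0.2  -0.26 -0.49  1.34 -0.   -0.34]
delta mm tool [ 0.1 -0.7 15.2] share [ 0.0002 -0.0018  0.038 ] az share 0.0022
```

Emit:
{"api": "move_arm", "payload": {
  "deltas": [
    [[0,0,-0.001,0.009,0,0,0],[0,0,0,0.009,0,0,0],[0,0,0,0.01,0,0,0],[0,0,0,0.01,0,0,0],[0,0,0,0,0,0,0],[0,0,0,0,0,0,0]]
  ]
}}

```text
t: 12.5
tcp_pos: [477.8, 32.4, 100.5]
tool_rot: [0.0, -0.068, 0.998, -0.0]
force: [-0.9, 1.2, 3.5]
opening: 0.2
grip_force: 1.7
```

```bash
python3 m.py 4
```

```text
t 12.7 tcp [477.81  32.39 100.53] z 100.54 Fz 3.66 sd 0.31
```

Emit:
{"api": "move_arm", "payload": {
  "deltas": [
    [[0,0,0,0.009,0,0,0],[0,0,0,0.01,0,0,0],[0,0,0,0.01,0,0,0],[0,0,0,0.01,0,0,0],[0,0,0,0,0,0,0],[0,0,0,0,0,0,0],[0,0,0,0,0,0,0],[0,0,0,0,0,0,0]]
  ]
}}

```text
t: 13.5
tcp_pos: [478.2, 32.4, 85.7]
tool_rot: [0.001, -0.068, 0.998, -0.0]
force: [-2.2, 1.2, 12.6]
opening: -0.2
grip_force: 6.4
```

```bash
python3 m.py 8
```

```text
t 13.9 tcp [478.21  32.4   85.71] z 85.71 Fz 12.87 sd 0.43
```

The third is sound (12.9 N), so the second spring is the tired one. I rise, go back over it and open the jaws part way.

Emit:
{"api": "move_arm", "payload": {
  "deltas": [
    [[0,0,0,0,0,0,0],[0,0,0,0,0,0,0],[0,0,0,0,0,0,0],[0,0,0,-0.015,0,0,0],[0,0,0,-0.05,0,0,0],[0.6,0,0,-0.06,0,0,0],[0.6,0,0.1,0,0,0,0],[0.6,0,0.098,0,0,0,0],[0.6,0,0,0,0,0,0],[0.6,0,0,0,0,0,0],[0.6,0,0,0,0,0,0]]
  ]
}}

```text
t: 15.0
tcp_pos: [466.9, 110.3, 134.3]
tool_rot: [-0.0, -0.068, 0.998, -0.0]
force: [-0.1, 0.1, 0.4]
opening: 51.3
grip_force: 0.0
```

Run:
```python
from h import *
goto([466.8,111.1,79],187.75)
c=imaging.calibration("wrist");p,d=imaging.get_image("wrist")
cv2.imwrite("pics/w2.png",p[:,:,::-1]);np.savez("pics/w2.npz",p=p,d=d,w=c["world_to_cam"])
caps("w",p,d,c,box=(0,560,0,300))
```

```text
t 15.0 tcp [466.9 110.3 134.3] yaw -172.24 down [-4.e-04 -4.e-04 -1.e+00] F [-0.14  0.08  0.45] open 51.3 j [-0.04 -0.26 -0.46  1.37 -0.   -0.18]
delta mm tool [ 0.   0.8 55.3] share [0.     0.002  0.1382] az share 0.0003
w cap [97, 222, 60, 54, 2452] centroid [476.9  33.8  86. ] circle [array([476.8,  33.6]), np.float64(15.2)] z 86.1
w cap [254, 222, 56, 54, 2348] centroid [466.1 111.8  86.1] circle [array([466.2, 111.9]), np.float64(14.8)] z 86.1
w cap [408, 222, 60, 56, 2449] centroid [455.8 190.2  86. ] circle [array([456.2, 190.2]), np.float64(15.3)] z 86.1
```

View pics/w2.png

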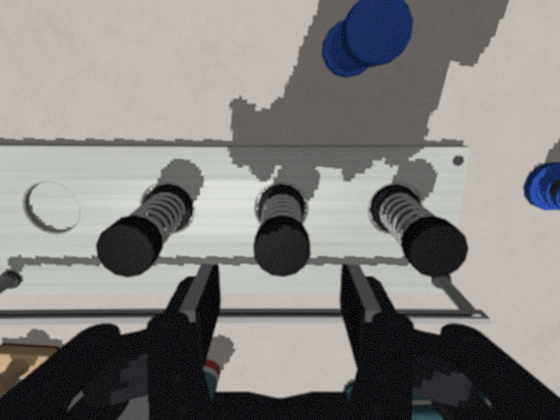

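All three stand upright with caps free. Cap 2 is at (282,247), midway between the pads at (210,290) and (350,290). I go down and grip it.

Emit:
{"api": "move_arm", "payload": {
  "deltas": [
    [[0.6,0.001,0.003,0.03,0,0,0],[0.6,0,0,0.03,0,0,0],[0.6,0,0,0.03,0,0,0],[0.6,0,0,0.03,0,0,0],[0.6,0,0,0.017,0,0,0],[0.6,0,0,0,0,0,0],[0,0,0,0,0,0,0],[0,0,0,0,0,0,0],[0,0,0,0,0,0,0],[0,0,0,0,0,0,0],[0,0,0,0,0,0,0],[0,0,0,0,0,0,0]]
  ]
}}

```text
t: 16.25
tcp_pos: [466.6, 112.0, 80.1]
tool_rot: [0.0, -0.068, 0.998, -0.0]
force: [1.6, -0.3, -0.3]
opening: 27.6
grip_force: 59.0
```

```bash
python3 m.py 2; python3 -c "
from h import *
goto([466.8,111.1,79],187.75); print(r.observe()['grip_force'])"
```

```text
t 16.35 tcp [466.56 111.98  79.99] z 80.01 Fz 0.71 sd 0.05
t 16.35 tcp [466.6 112.   80. ] yaw -172.22 down [ 3.e-04 -2.e-04 -1.e+00] F [-0.04 -0.67  0.76] open 27.8 j [-0.04 -0.23 -0.53  1.27 -0.   -0.17]
delta mm tool [-0.1 -0.9  1. ] share [-0.0003 -0.0023  0.0025] az share 0.0006
59.04344594491704
```

Emit:
{"api": "move_arm", "payload": {
  "deltas": [
    [[0,0,0,-0.01,0,0,0],[0,0,0,-0.02,0,0,0],[0,0,0,-0.06,0,0,0],[0,0,0,-0.09,0,0,0],[0,0,0,-0.09,0,0,0],[0,0,-0.05,0,0,0,0],[0,0,-0.09,0,0,0,0],[0,0,-0.09,0,0,0,0],[0,0,-0.09,0,0,0,0],[0,0,-0.08,0,0,0,0],[0,0,0,0,0,0,0],[0,0,0,0,0,0,0]]
  ]
}}

```text
t: 17.55
tcp_pos: [488.0, -46.9, 188.2]
tool_rot: [-0.0, -0.067, 0.998, 0.0]
force: [-0.4, 1.3, -0.0]
opening: 28.0
grip_force: 59.5
```

```bash
python3 m.py 2
python3 - <<'E'
from h import *
goto([488.2,-46.5,110],187.75)
c=imaging.calibration("wrist");p,d=imaging.get_image("wrist");P=cloud(c,d)
a=p[:,:,::-1].copy()
# expected well circle centre & foot centre pixel marks
def pix(X): 
    q=c["world_to_cam"][:3]@np.r_[X,1];n=q[:2]/q[2];n=n*(1+c["k1"]*(n@n));return c["K"][:2,:2]@n+c["K"][:2,2]
print("well px",pix([488.5,-46.8,12]))
cv2.imwrite("pics/w3.png",a)
w=(P[...,2]>3)&(P[...,2]<9)&(abs(P[...,0]-489)<25)&(abs(P[...,1]+47)<25);q=P[w]
print(len(q),q.mean(0),cv2.minEnclosingCircle(q[:,:2].astype(np.float32)),np.percentile(q,[1,99],axis=0).round(1))
p,d=imaging.get_image("scene");cv2.imwrite("pics/s3.png",cv2.resize(p[90:230,260:400,::-1],None,fx=4,fy=4,interpolation=cv2.INTER_CUBIC))
E
```

```text
t 17.65 tcp [487.95 -45.82 188.13] z 188.15 Fz -1.28 sd 0.48
t 17.65 tcp [487.9 -45.8 188.1] yaw -172.19 down [-0.e+00  3.e-04 -1.e+00] F [ 0.25 -0.52 -0.8 ] open 28.0 j [-0.36 -0.24 -0.34  1.47  0.   -0.5 ]
delta mm tool [-0.2 -0.7 78.1] share [-0.0004 -0.0018  0.1953] az share 0.0013
well px [277.56523707 188.8565373 ]
1348 [488.92878    -46.67595397   6.26222945] ((489.3406982421875, -46.69524002075195), 18.439844131469727) [[472.6 -63.9   4.7]
 [505.  -29.2   8.2]]
```

View pics/w3.png

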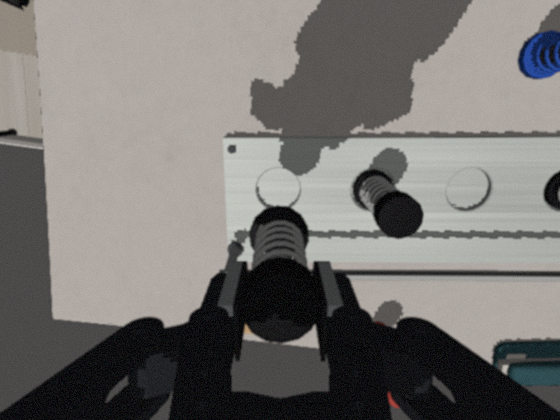

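The spring hangs upright in the jaws (foot at (280,228)) just short of the empty well at (278,188). Well 2 at (468,189) is now empty. I lower to just above the plate.

Emit:
{"api": "move_arm", "payload": {
  "deltas": [
    [[0,-0.001,-0.002,0.06,0,0,0],[0,0,0,0.06,0,0,0],[0,0,0,0.06,0,0,0],[0,0,0,0.04,0,0,0],[0,0,0,0.02,0,0,0],[0,0,0,0.01,0,0,0],[0,0,0,0,0,0,0],[0,0,0,0,0,0,0],[0,0,0,0,0,0,0]]
  ]
}}

```text
t: 18.65
tcp_pos: [489.1, -47.4, 88.8]
tool_rot: [0.001, -0.068, 0.998, -0.0]
force: [0.4, 0.2, -0.4]
opening: 27.8
grip_force: 59.5
```

```bash
python3 m.py 3
python3 - <<'E'
from h import *
goto([488.5,-46.6,80],187.75)
E
```

```text
t 18.8 tcp [488.89 -47.4   88.4 ] z 88.55 Fz -0.92 sd 0.2
t 18.8 tcp [488.9 -47.4  88.4] yaw -172.22 down [ 8.e-04 -4.e-04 -1.e+00] F [-0.53  1.19 -1.19] open 28.2 j [-0.36 -0.2  -0.49  1.28 -0.   -0.5 ]
delta mm tool [0.3 0.8 8.4] share [0.0007 0.0021 0.021 ] az share 0.0007
```

Emit:
{"api": "move_arm", "payload": {
  "deltas": [
    [[0,0.001,0.002,0.004,0,0,0],[0,0,0,0.004,0,0,0],[0,0,0,0.004,0,0,0],[0,0,0,0.004,0,0,0],[0,0,0,0.003,0,0,0],[0,0,0,0,0,0,0],[0,0,0,0,0,0,0]]
  ]
}}

```text
t: 19.5
tcp_pos: [488.1, -46.5, 80.4]
tool_rot: [0.0, -0.068, 0.998, -0.0]
force: [0.4, 0.2, 0.5]
opening: 28.1
grip_force: 59.6
```

```bash
python3 m.py 4
python3 - <<'E'
from h import *
goto([488.5,-46.6,80],187.75)
c=imaging.calibration("wrist");p,d=imaging.get_image("wrist");P=cloud(c,d)
a,b,e,h=200,360,130,290
cv2.imwrite("pics/w4.png",cv2.resize(p[e:h,a:b,::-1],None,fx=3.7,fy=3.7,interpolation=cv2.INTER_CUBIC))
E
```

```text
t 19.7 tcp [488.13 -46.52  80.41] z 80.41 Fz 0.15 sd 0.54
t 19.7 tcp [488.1 -46.5  80.4] yaw -172.22 down [ 2.e-04 -1.e-04 -1.e+00] F [-1.16 -0.03  0.68] open 28.1 j [-0.36 -0.2  -0.5   1.26 -0.   -0.5 ]
delta mm tool [-0.4 -0.1  0.4] share [-0.0009 -0.0003  0.001 ] az share 0.0007
```

View pics/w4.png

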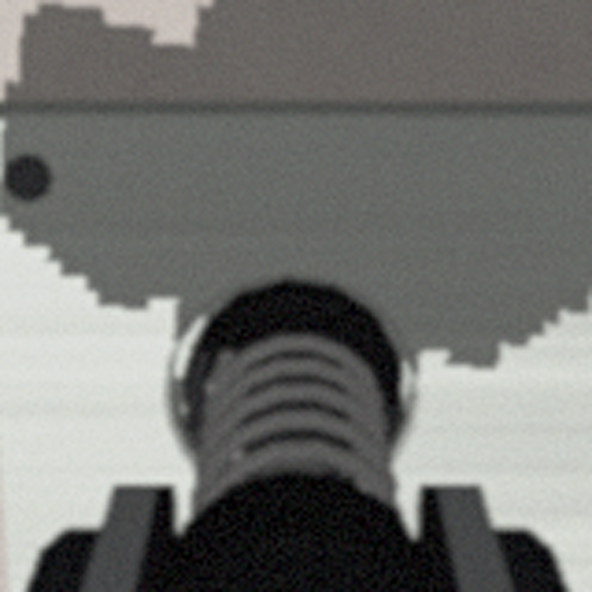

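The foot sits within the well's rim, with slim gaps left (crop (180,380)) and right (405,380). I check the foot's height from depth to tell seated from on-the-rim.

```bash
cat > foot.py <<'E'
from h import *
c=imaging.calibration("wrist");p,d=imaging.get_image("wrist");P=cloud(c,d);g=p.max(2)
e=200+np.array([295,240,350])/3.7; rr=130+np.array([305,345,345])/3.7
for u,v in zip(e,rr): print((int(u),int(v)),P[int(v)-1:int(v)+2,int(u)-1:int(u)+2].reshape(-1,3).mean(0).round(1),g[int(v),int(u)])
m=(P[...,2]>12.8)&(P[...,2]<23)&(g<60)&(abs(P[...,0]-488)<24)&(abs(P[...,1]+47)<24);q=P[m];print(len(q),np.percentile(q,[1,50,99],axis=0).round(1))
print("plate z",np.median(P[150:200,215:235,2][g[150:200,215:235]>100]))
E
python3 foot.py
```

```text
(279, 212) [473.6 -48.2  14.6] 11
(264, 223) [481.1 -55.5  14.5] 15
(294, 223) [478.6 -39.2  15.1] 28
853 [[472.  -61.9  13. ]
 [478.8 -47.4  14.3]
 [496.2 -30.6  21.2]]
plate z 12.09824939327791
```

Foot top is at 14.5 mm, so it is seated. I release and rise clear.

Emit:
{"api": "move_arm", "payload": {
  "deltas": [
    [[0,0,0,0.001,0,0,0],[0,0,0,0,0,0,0],[0.6,0,0,0,0,0,0],[0.6,0,0,0,0,0,0],[0.6,0,0,0,0,0,0],[0.6,0,0,-0.02,0,0,0],[0.6,0,0,-0.05,0,0,0],[0.6,0,0,-0.06,0,0,0],[0,0,0,0,0,0,0],[0,0,0,0,0,0,0],[0,0,0,0,0,0,0],[0,0,0,0,0,0,0]]
  ]
}}

```text
t: 21.0
tcp_pos: [487.5, -46.3, 131.0]
tool_rot: [-0.001, -0.068, 0.998, 0.0]
force: [-0.7, 0.1, -0.3]
opening: 0.4
grip_force: 0.0
```

Run:
```python
from h import *
c=imaging.calibration("wrist");p,d=imaging.get_image("wrist");np.savez("pics/w5.npz",p=p,d=d)
caps("w",p,d,c,box=(0,560,0,300))
goto([488.5,-46.6,100.4],187.75)
```

```text
w cap [250, 225, 57, 47, 1876] centroid [484.5 -47.1  86. ] circle [array([487.4, -46.6]), np.float64(14.8)] z 86.0
w cap [406, 226, 61, 55, 2526] centroid [477.1  31.9  86. ] circle [array([476.6,  32.1]), np.float64(15.5)] z 86.1
t 21.05 tcp [487.6 -46.3 131.1] yaw -172.22 down [-1.3e-03  4.0e-04 -1.0e+00] F [-0.39 -0.16 -0.58] open 0.1 j [-0.36 -0.22 -0.44  1.36 -0.   -0.5 ]
delta mm tool [-0.9 -0.4 30.7] share [-0.0022 -0.001   0.0767] az share 0.0007
```

The cap stands free at z 86, at (487.5,-46.6). Now the confirming press.

Emit:
{"api": "move_arm", "payload": {
  "deltas": [
    [[0,0,0,0.03,0,0,0],[0,0,0,0.02,0,0,0],[0,0,0,0.01,0,0,0],[0,0,0,0.009,0,0,0],[0,0,0,0.008,0,0,0],[0,0,0,0,0,0,0],[0,0,0,0,0,0,0]]
  ]
}}

```text
t: 21.75
tcp_pos: [488.2, -46.6, 101.3]
tool_rot: [0.0, -0.068, 0.998, -0.0]
force: [-0.0, 0.2, 1.7]
opening: 0.4
grip_force: 0.6
```

```bash
python3 m.py 3
```

```text
t 21.9 tcp [488.28 -46.57 101.42] z 101.42 Fz 1.16 sd 0.34
```

Emit:
{"api": "move_arm", "payload": {
  "deltas": [
    [[0,0,0,0.01,0,0,0],[0,0,0,0.01,0,0,0],[0,0,0,0.01,0,0,0],[0,0,0,0.009,0,0,0],[0,0,0,0,0,0,0],[0,0,0,0,0,0,0],[0,0,0,0,0,0,0],[0,0,0,0,0,0,0]]
  ]
}}

```text
t: 22.7
tcp_pos: [488.1, -46.5, 85.6]
tool_rot: [0.0, -0.068, 0.998, -0.0]
force: [-2.6, 1.3, 6.3]
opening: 0.1
grip_force: 3.3
```

```bash
python3 m.py 8
```

```text
t 23.1 tcp [488.11 -46.5   85.58] z 85.57 Fz 6.34 sd 0.38
```

The reading is 6.3 N level with the bar, which confirms it is tired. I hold briefly, let it up and retreat.

Emit:
{"api": "move_arm", "payload": {
  "deltas": [
    [[0,0,0,0,0,0,0],[0,0,0,0,0,0,0],[0,0,0,0,0,0,0],[0,0,0,-0.015,0,0,0],[0,0,0,-0.03,0,0,0],[0,0,0,-0.05,0,0,0],[0,0,0,-0.1,0,0,0],[0,0,0,-0.1,0,0,0],[0,0,0,-0.1,0,0,0],[0,0,0.06,-0.1,0,0,0],[0,0,0,0,0,0,0],[0,0,0,0,0,0,0]]
  ]
}}

```text
t: 24.3
tcp_pos: [485.4, -22.6, 284.6]
tool_rot: [0.001, -0.068, 0.998, -0.001]
force: [-0.9, 0.3, -1.3]
opening: 0.0
grip_force: 0.0
```

Run:
```python
from h import *
c=imaging.calibration("wrist");p,d=imaging.get_image("wrist");cv2.imwrite("pics/w6.png",p[:,:,::-1])
caps("w",p,d,c,box=(0,560,0,300));goto([488,-46,280])
```

```text
w cap [238, 165, 31, 31, 746] centroid [487.2 -46.2  86.1] circle [array([487.2, -46.2]), np.float64(14.2)] z 86.2
w cap [325, 166, 32, 31, 765] centroid [477.   32.1  86.2] circle [array([477.3,  31.9]), np.float64(14.5)] z 86.2
w cap [503, 166, 35, 32, 854] centroid [455.9 189.7  86. ] circle [array([455.9, 189.6]), np.float64(15.1)] z 86.1
t 24.35 tcp [484.9 -22.7 283.2] yaw -172.2 down [ 0.e+00 -2.e-04 -1.e+00] F [ 0.08  0.65 -0.14] open -0.0 j [-0.32 -0.23 -0.17  1.64 -0.   -0.45]
delta mm tool [  0.1 -23.5   3.2] share [ 0.0002 -0.0587  0.008 ] az share None
```

View pics/w6.png

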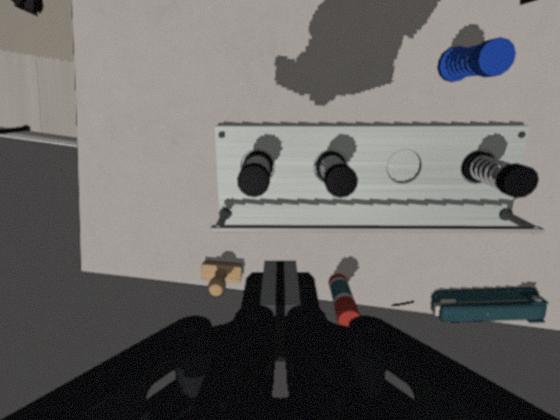

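The final view shows the tired spring seated in the right well (cap (254,178)) and the sound ones in wells 3 (339,180) and 1 (517,180). Well 2 is empty, all caps are up at z 86 mm, and the stapler, stamp and glue stick in view look undisturbed. I hand in the job.

```bash
python3 -c "
from workcell import r
print(r.finish_job())"
```

```text
the job is handed in; nothing more can be done
None
```

I tested the springs left to right: 12.7 N, 6.5 N and 12.9 N at the bar, so the second is the tired one; it now stands in the right-hand well, read 6.3 N there, the sound two are in their own wells, and the job is handed in (no verdict came back).

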